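# Index the table and hold the square in the corner

### The arm

A 7-joint arm with a two-finger parallel gripper is mounted at the origin on a cart in front of the work surface, level with it; the furniture and walls round the work are solid. World frame = base frame: x ahead of the robot, y to its left, z up, the work surface at z = 0. Lengths are in m, angles in rad, forces in N, time in s.
With the tool pointing down it reaches from about 0.4 to 0.85 m from the base axis. Payload 6.9 kg.
Tool frame: the origin (TCP) lies midway between the tips of the shut fingers; the grasp point (between the pads) lies behind it (ctrl.pinch_z is the z of the grasp point in the tool frame, in m); z points along the fingers, y is the line along which they close (so a half turn about z gives the same grasp; the last joint's range is limited). The gripper opens to 85 mm and grips with 20 to 120 N. Pads are 22 mm wide; open, the fingers measure 114 mm over their backs; the gripper's body (76 mm by 85 mm) begins 54 mm behind the grasp point. The pads swing forward as they close: fully open they stand 13 mm farther back than shut.
Start: joints at [1.345, 0.507, -0.238, 1.5, 0.126, 1.149, -0.155], TCP at [0.203, -0.591, 0.231] pointing down, gripper open.
Joint ranges: [-3.08, 3.08], [-0.24, 2.05], [-1.43, 1.35], [0, 2.5], [-1.52, 4.66], [0.17, 1.96], [-2.89, 2.89]. Speed limits (rad/s): [2.39, 2.39, 3.14, 3.14, 3.14, 3.14, 3.14].

### API

Orientations are given as a unit quaternion [w, x, y, z].
In Python, from station import ctrl, get_state, vision, ticket, models gives the robot as it stands. Calls block until the motion is done:
- ctrl.movep(position, orientation): joint-space move of the TCP to a pose.
- ctrl.movel(position, frame=None, max_speed=0.15): straight line of the TCP; frame=None keeps the orientation; max_speed is the mean speed in m/s.
- ctrl.set_joints(angles): joint-space move.
- ctrl.ungrasp() and ctrl.close_gripper(force=None): open the fingers fully, or close them until they stop; force is the grip in N (None keeps the last).
- ctrl.pause(seconds).
- ctrl.ik(position, orientation): joint angles nearest the present ones, or None.
- get_state(): the state.
- vision.grab_frame(name): name is "scene" or "top"; returns (picture, depth): 400x640x3 uint8, blue, green, red; 400x640 float32, m along the optical axis (not along the pixel's ray), 0 where there is no reading.
- vision.camera_info(name): a dict with "mtx" (3x3 intrinsics, pixels), "R" (3x3) and "t" (3): a world point X has camera coordinates R X + t. Camera axes: x right, y down, z forward; pixel columns grow to the right and rows downward; lengths in m; the calibration is good to about 2 mm. A picture is of the moment at which its call begins. camera_info takes no time and is no camera call.
A pose or a line that the arm cannot do raises ctrl.Unreachable and nothing moves.
- ticket.close_job(): hands the job in; it is judged then, once.
Trained networks look in the newest picture that a camera, given by its name, has taken for a name from the list of things; names that differ only in an ending like _2 or _b are one class to them, and where a whole thing is asked for, a point or a joint stands for the part that bears it (a point fixed in the world has none). Each returns a list of dicts, best first, with "p" (0 to 1); they miss things now and then, are a little off and sometimes report something else, mostly with a low value. They report only what shows in the picture. A call takes as long as a camera call.
- models.recognise(camera, target): "point" ([column, row] in pixels, amid what is visible of it).
- models.masks_of(camera, target): "mask" (400x640 bool, what is visible of it) and "point" ([column, row] in pixels, amid what is visible of it).
The state is a dict: "time": time; "qpos": joint angles; "qd": joint speeds; "tau": joint torques, N m; "tcp_pos": TCP position; "eef_rot": TCP orientation; "contact_force": force on the tool from outside, world axes, zero at the start; "wrist_torque": the same for the moment, N m; "width": finger opening in m; "gripper_force": force on a finger pad.
Only numpy, scipy, OpenCV 4.12 (cv2) and the standard library are available. Lean on these libraries where they do the work, as an engineer would, in place of code of your own. Each camera call takes 0.05 s, during which the arm holds its last target. There are 200 camera calls.

### The job

Turn the indexing table counterclockwise (seen from above) by its black peg until it snaps into its next position, with the post's yellow face at the red pointer. Then pick up the steel square, stand its foot flat on the plate with its heel against the middle of the yellow face, and press it lightly into the corner until both faces touch. Finish while still gripping it there, pressed against post and plate; leave the other things on the bench where they are.

Things in the scene. Friction and masses are not known exactly. Their poses are not given: they have to be found in the camera images.
- index_base: Blue round base of the indexing table, 264 mm across, fixed to the worktop, place and turn vary; origin on the worktop under the table's axis. z up; -x points to the red pointer block on its front rim, 129 mm out. On it turns an aluminium disc, 250 mm across, its top 44 mm above the worktop, which carries peg, plate and post.
- turntable (a joint): Angle of the disc, rad, growing counterclockwise from above. A hidden over-centre spring holds it in one of two positions, each against a stop: 0 (start) and 1.047 (the next one, where the yellow face looks at the red pointer). Turning takes up to about 4 N at the peg; past the half-way angle (0.52) the spring pulls it on to 1.047.
- peg (a point): Point on the axis of the disc's upright black round peg, 16 mm diameter, 105 mm from the table's axis. The point is 72 mm above the worktop; the peg stands from the disc's top (44 mm) to 93 mm. It can be gripped from above and led round in an arc (the round peg turns between the fingers).
- corner (a point): The corner to press into: middle of the foot of the post's yellow face, on the plate's top (54 mm above the worktop), 20 mm from the table's axis. Axes turn with the post: x points horizontally into the post, square to the yellow face; z up.
- square_grip (a point): Where the steel square is gripped: centre of its upright blade, 60 mm above the underside, 20 mm behind the heel end. Blade 12 mm thick (y), 40 mm wide (x), top 105 mm above the underside; it stands at the heel end of the foot, back edge flush with the foot's end. x points along the foot to the heel end, z up.
- square_heel (a point): Outer corner of the square: middle of the lower edge of its heel end, at the level of its underside, +20 mm in x and -60 mm in z from square_grip; same axes as square_grip. Seated, it coincides with the point corner and its x axis with that of corner.
- oil_can: Bystander, leave alone: blue oil can with a thin curved spout, 192 mm tall; origin at the centre of its underside.
- tin_cup: Bystander, leave alone: open steel tin, 74 mm across, 81 mm tall; origin at the centre of its underside.
- red_cutters: Bystander, leave alone: side cutters with red handles, 129 mm long, lying flat; origin at the centre of its underside.
- plug_gauge: Bystander, leave alone: bare steel plug gauge, 104 mm long, lying; origin at the centre of its underside.
- paint_marker: Bystander, leave alone: white paint marker with a black cap, 132 mm long, lying; origin at the centre of its underside.
- nut_a: Bystander, leave alone: loose dark nut, about 34 mm across, 26 mm tall; origin at the centre of its underside.
- nut_b: Bystander, leave alone: loose dark nut, about 36 mm across, 21 mm tall; origin at the centre of its underside.
- post: Upright grey square post, 40 x 40 x 75 mm, one side face yellow; origin at the centre of its foot, on the table's axis 54 mm above the worktop (top at 129 mm); axes as those of corner.
- plate: Dark steel plate under the post, 160 x 90 x 10 mm, top 54 mm above the worktop; origin on the table's axis at its underside; axes as those of corner; it reaches 95 mm out from the yellow face and 25 mm from the opposite one.
- square: The steel square, starts standing on its foot on the worktop: foot 85 long x 30 wide x 14 mm high with a blue band. Origin at the centre of the foot's underside; axes as square_grip, which lies +22.5 mm in x and +60 mm in z from it. 0.26 to 0.48 kg.

How it is judged:
By the outcome, as a careful person would: the job done as asked, in the order asked, and still so for the second after the job is handed in, while the arm keeps its last pose, push and grip.
It also fails if it takes over 58 s, if anything falls off the work surface, if the arm or the gripper's body presses on something with over 40 N, if the wrist force passes 120 N, or if a joint passes its speed limit or range.

## Working session

There is one attempt and no reset: what is moved stays moved. The work goes in short steps, each a Python script; the robot and the scene stay as the last script left them, time stands still between calls to the robot, and variables do not carry over. Pictures are saved under pics/ and viewed, at most 10 in all, crops included, and the job is handed in when it is done.

```bash
ls; mkdir -p pics
cat > h.py <<'E'
import numpy as np, cv2
from station import ctrl, get_state, vision, ticket, models
def world(cam,uv,d):
    i=vision.camera_info(cam);K=np.array(i["mtx"]);R=np.array(i["R"]);t=np.array(i["t"])
    uv=np.atleast_2d(uv).astype(float);d=np.atleast_1d(d)
    p=np.c_[uv,np.ones(len(uv))]@np.linalg.inv(K).T*d[:,None]
    return (p-t)@R
def cloud(cam,depth,mask=None):
    m=depth>0
    if mask is not None:m&=mask
    v,u=np.nonzero(m);return world(cam,np.c_[u,v],depth[v,u])
def down(yaw): # tool z down, tool y axis at angle yaw from world y
    # R = Rz(yaw) * Rx(pi)
    return np.array([0,np.cos(yaw/2),np.sin(yaw/2),0])
E
python3 - <<'E'
from h import *
s=get_state();print(s);print(ctrl.pinch_z)
for c in("scene","top"):
    im,d=vision.grab_frame(c);cv2.imwrite(f"pics/{c}0.png",im);i=vision.camera_info(c);print(c,-np.array(i["R"]).T@i["t"])
    for n in("peg","square","post","index_base","plate"):
        for r in models.masks_of(c,n)[:2]:
            P=cloud(c,d,r["mask"]);
            print(n,round(r["p"],2),np.round(r["point"]),r["mask"].sum(),np.round(np.median(P,0),3) if len(P) else 0, np.round(np.percentile(P,[2,98],axis=0),3).tolist() if len(P) else 0)
E
```

```text
pics
{'time': 0.0, 'qpos': array([ 1.34550379,  0.50834313, -0.23749139,  1.50113391,  0.12573471,
        1.14887027, -0.15477943]), 'qd': array([-0.00090172,  0.00137164,  0.00023272,  0.00032797,  0.00026252,
        0.00061052,  0.00117473]), 'tau': array([-1.82916527e-03, -6.20597935e+01, -2.18706854e+00, -2.49654973e+01,
        1.28148787e-02,  1.18299972e-02, -1.72887513e-05]), 'tcp_pos': array([ 0.20273534, -0.59068546,  0.23042485]), 'eef_rot': array([-8.62710084e-04,  9.86350909e-01,  1.64654509e-01, -1.82574315e-04]), 'contact_force': array([-0.11597387,  0.28160575, -0.59393795]), 'wrist_torque': array([-0.01092891, -0.00596459, -0.01177237]), 'gripper_force': 0.0, 'width': 0.08548602335719578}
-0.0187
scene [ 0.10529833 -0.84383933  0.4870716 ]
peg 0.91 [331. 211.] 2029 [ 0.595 -0.052  0.043] [[0.514, -0.124, 0.028], [0.698, 0.061, 0.127]]
square 0.7 [376. 281.] 1433 [ 0.523 -0.337  0.038] [[0.476, -0.351, 0.002], [0.549, -0.306, 0.105]]
post 0.77 [318. 189.] 359 [ 0.581 -0.02   0.099] [[0.232, -0.615, 0.054], [0.604, 0.009, 0.385]]
index_base 0.64 [329. 213.] 1941 [ 0.594 -0.052  0.043] [[0.514, -0.124, 0.032], [0.689, 0.053, 0.127]]
plate 0.57 [326. 208.] 240 [ 0.588 -0.035  0.053] [[0.551, -0.057, 0.043], [0.632, 0.001, 0.055]]
top [ 0.44079435 -0.04492725  1.41509214]
peg 0.65 [284. 187.] 6284 [0.578 0.001 0.048] [[0.469, -0.108, 0.041], [0.691, 0.11, 0.13]]
square 0.88 [397. 213.] 389 [ 0.52  -0.324  0.019] [[0.474, -0.339, 0.004], [0.557, -0.304, 0.111]]
post 0.72 [285. 182.] 230 [0.579 0.001 0.13 ] [[0.559, -0.019, 0.096], [0.601, 0.021, 0.136]]
post 0.56 [400. 214.] 371 [ 0.518 -0.323  0.019] [[0.474, -0.337, 0.01], [0.554, -0.301, 0.111]]
index_base 0.76 [284. 192.] 6753 [0.575 0.001 0.047] [[0.465, -0.113, 0.011], [0.692, 0.116, 0.13]]
plate 0.87 [267. 192.] 1678 [0.56  0.045 0.056] [[0.506, -0.043, 0.049], [0.626, 0.113, 0.062]]
```

Run:
```python
import cv2
a=cv2.imread("pics/top0.png")[110:290,200:480]
cv2.imwrite("pics/t0c.png",cv2.resize(a,None,fx=2.8,fy=2.8,interpolation=cv2.INTER_CUBIC))
```

```text
(no output)
```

View pics/t0c.png

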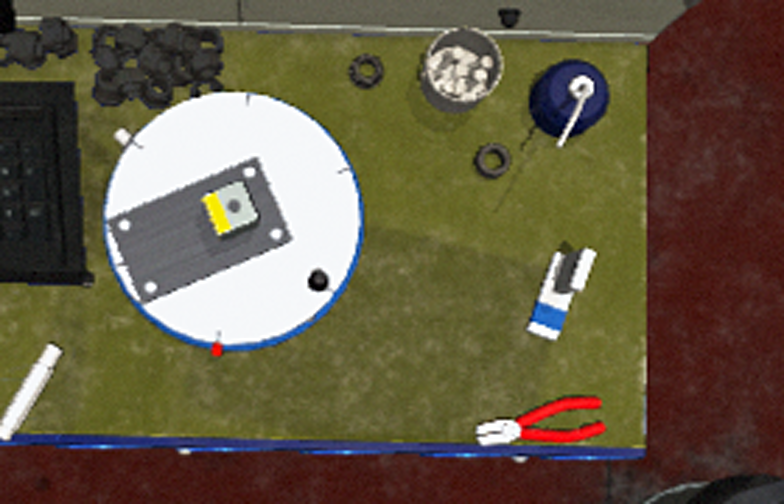

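View pics/scene0.png

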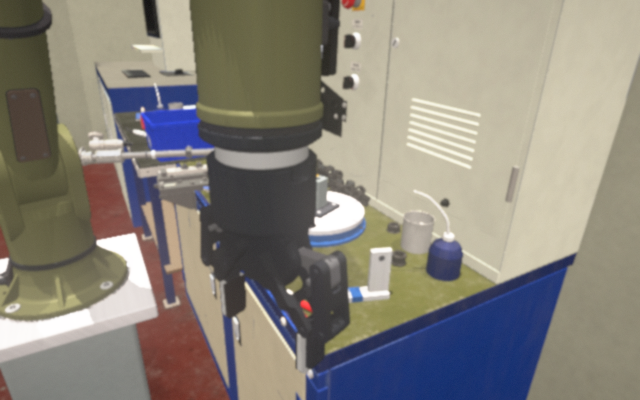

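The top view shows the yellow face pointing to image left. The peg is at full-frame px ≈(313,210), the red pointer at (277,235), and the square has its heel/blade end up and blue toe down, around (397,213). Next I'll measure these.

```bash
cat > meas.py <<'E'
from h import *
def proj(cam,P):
    i=vision.camera_info(cam);c=np.atleast_2d(P)@np.array(i["R"]).T+i["t"];q=c@np.array(i["mtx"]).T;return q[:,:2]/q[:,2:]
def ray(uv,z,cam="top"):
    a=world(cam,uv,np.ones(len(np.atleast_2d(uv))));i=vision.camera_info(cam);C=-np.array(i["R"]).T@np.array(i["t"])
    return C+(a-C)*((z-C[2])/(a[:,2]-C[2]))[:,None]
def cen(m,z):
    v,u=np.nonzero(m);return ray([[u.mean(),v.mean()]],z)[0][:2]
def table():
    im,d=vision.grab_frame("top");hsv=cv2.cvtColor(im,cv2.COLOR_BGR2HSV).astype(int)
    v,u=np.mgrid[:400,:640];roi=(abs(u-284)<55)&(abs(v-190)<55)
    H,S,V=hsv[...,0],hsv[...,1],hsv[...,2]
    yel=roi&(abs(H-28)<8)&(S>150)&(V>120)
    red=roi&((H<8)|(H>172))&(S>150)&(V>100)
    white=(roi&(S<40)&(V>215)).astype(np.uint8)
    c=max(cv2.findContours(white,cv2.RETR_EXTERNAL,cv2.CHAIN_APPROX_NONE)[0],key=len)
    hull=cv2.convexHull(c)[:,0,:]
    P=ray(hull,.044)[:,:2]
    A=np.c_[2*P,np.ones(len(P))];w=np.ones(len(P))
    for _ in range(10):
        s=np.linalg.lstsq(A*w[:,None],(P**2).sum(1)*w,rcond=None)[0];r=np.sqrt(s[2]+s[0]**2+s[1]**2)
        e=np.hypot(*(P-s[:2]).T)-r;w=1/(1+(e/.002)**2)
    X=cloud("top",d,roi)
    pk=roi&(V<60)&(np.abs(d-np.where(d>0,d,0))<1)
    return im,d,s[:2],r,yel,red,X,V,roi
E
python3 - <<'E'
from meas import *
im,d,c,r,yel,red,X,V,roi=table()
print("disc",c,r,"yel",yel.sum(),cen(yel,.1),"red",red.sum(),cen(red,.04))
q=proj("top",X)
top=X[X[:,2]>.12];print("posttop",len(top),top[:,:2].mean(0),top.mean(0)[2])
pk=X[(X[:,2]>.075)&(X[:,2]<.105)&(np.hypot(X[:,0]-c[0],X[:,1]-c[1])>.08)];print("peg",len(pk),pk.mean(0), np.ptp(pk,axis=0))
dk=roi&(V<45);n,l,st,ce=cv2.connectedComponentsWithStats(dk.astype(np.uint8))
for i in range(1,n):
    if st[i,4]>8:print(st[i],ce[i],ray([ce[i]],.085)[0])
m=models.masks_of("top","plate")[0]["mask"];v,u=np.nonzero(m)
box=cv2.minAreaRect(np.c_[u,v].astype(np.float32));B=ray(cv2.boxPoints(box),.054)[:,:2];print("plate",B,np.linalg.norm(B-np.roll(B,1,0),axis=1),B.mean(0))
for cam in("top","scene"):
    im2,d2=vision.grab_frame(cam);m=models.masks_of(cam,"square")[0]["mask"];P=cloud(cam,d2,m)
    lo=P[(P[:,2]<.022)];hi=P[P[:,2]>.09]
    print(cam,"hi",len(hi),hi.mean(0),np.ptp(hi,axis=0),"low",len(lo))
    if cam=="top":
        R=cv2.minAreaRect(lo[:,:2].astype(np.float32)*1000);print("low rect",R,cv2.boxPoints(R))
        R=cv2.minAreaRect(hi[:,:2].astype(np.float32)*1000);print("hi rect",R)
    else:
        bl=P[(P[:,2]>.03)&(P[:,2]<.1)];print("blade",len(bl),bl.mean(0),np.linalg.svd((bl-bl.mean(0)),full_matrices=False)[2]);print(np.percentile(bl,[2,98],axis=0))
cv2.imwrite("pics/sq.png",np.vstack([cv2.resize(im[180:245,365:430],None,fx=8,fy=8,interpolation=0)]))
E
```

```text
disc [0.58100779 0.00234865] 0.12387471006079565 yel 66 [0.5791187  0.01644134] red 14 [0.45051853 0.01489633]
posttop 257 [0.5772176  0.00692422] 0.13771101637504882
peg 28 [ 0.51967372 -0.08339872  0.09308799] [0.014829   0.01318173 0.02457264]
[236 136   6   4  16] [238.125  137.0625] [0.70845547 0.12499601 0.085     ]
[250 136  11  12  73] [255.02739726 141.64383562] [0.69733891 0.07922491 0.085     ]
[261 136  19   7  53] [269.50943396 138.39622642] [0.70735421 0.04063017 0.085     ]
[325 136  11   6  15] [329.93333333 138.8       ] [ 0.71114413 -0.12226564  0.085     ]
[238 140   9   8  32] [241.71875 143.78125] [0.69045913 0.11469395 0.085     ]
[230 206   3   5  11] [230.81818182 208.36363636] [0.51595353 0.13723061 0.085     ]
[310 207   7   7  20] [312.8 210.7] [ 0.51554257 -0.08083286  0.085     ]
plate [[ 0.57499918  0.12421027]
 [ 0.64227675 -0.0198096 ]
 [ 0.55909362 -0.05795761]
 [ 0.49262589  0.08567111]] [0.09094298 0.15895909 0.09151341 0.15826297] [0.56724886 0.03302854]
top hi 85 [ 0.53364789 -0.32979775  0.10467143] [0.03770233 0.0229966  0.02146741] low 255
low rect ((511.4509582519531, -325.6283264160156), (41.62424087524414, 83.88156127929688), 64.93370056152344) [[ 464.64282 -326.7114 ]
 [ 540.62427 -362.24924]
 [ 558.2591  -324.54526]
 [ 482.27765 -289.00742]]
hi rect ((534.4320068359375, -330.8578796386719), (13.327117919921875, 39.936771392822266), 70.9928207397461)
scene hi 205 [ 0.52956156 -0.33647318  0.09935238] [0.03893771 0.02198031 0.01582174] low 531
blade 677 [ 0.5286303  -0.33752341  0.0657115 ] [[-0.01530121  0.00864361 -0.99984557]
 [-0.9266056   0.37563059  0.01742768]
 [-0.37572322 -0.92672917 -0.00226161]]
[[ 0.51201352 -0.34485528  0.03132953]
 [ 0.54816196 -0.32470749  0.09880369]]
```

View pics/sq.png

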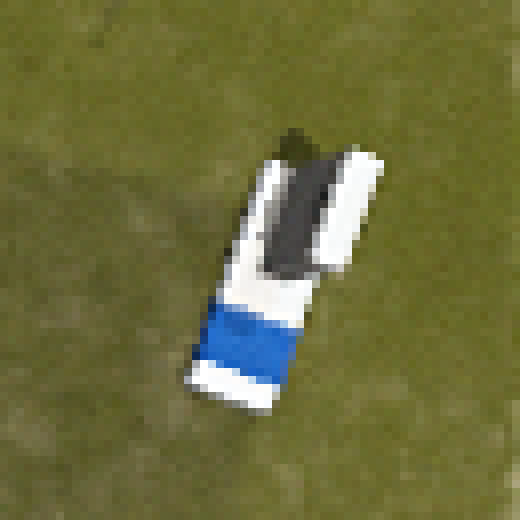

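The two estimates agree: table axis ≈(0.5815, 0.0018), final corner heading ≈-5.3°, peg ≈(0.516, -0.082), square grip ≈(0.5325, -0.331) with heading -22°. Next step is gripping the peg.

Run:
```python
from meas import *
ax=np.array([.5815,.0018]); peg=np.array([.5165,-.0815])
for y in(82,-98):
    print(y,ctrl.ik([*peg,.2],down(np.radians(y))))
q=down(np.radians(82))
ctrl.movep([*peg,.17],q);print(get_state()["time"])
ctrl.movel([*peg,.063],max_speed=.12)
s=get_state();print(s["time"],s["tcp_pos"],s["contact_force"])
ctrl.close_gripper(30)
s=get_state();print(s["time"],s["tcp_pos"],s["width"],s["contact_force"],s["gripper_force"])
im,d=vision.grab_frame("scene");cv2.imwrite("pics/g.png",im[100:300,150:450])
```

```text
82 [ 0.61957027  0.44937775 -0.74980903  1.81091494  0.35472763  1.02043896
 -0.40934643]
-98 [-0.57939522  0.61868353  1.15229564  1.82507589 -0.6284499   1.12293919
 -2.48467382]
3.0583
4.1 [ 0.51695591 -0.08145353  0.06357175] [ 0.73188992 -0.62361028 -0.02259672]
4.7417 [ 0.51887693 -0.08183237  0.06354705] 0.014581289720848913 [ 6.13020836 -1.35991061 -1.6209779 ] 31.943527871870288
```

View pics/g.png

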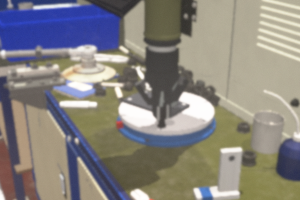

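The fingers hold the peg (width ≈15 mm). Now lead it round the arc.

Run:
```python
from meas import *
ax=np.array([.5815,.0018]); p0=np.array([.5190,-.0820])-ax; a0=np.arctan2(p0[1],p0[0]);r=.105
fm=0
for k,a in enumerate(np.arange(5,59,5.9)):
    t=a0+np.radians(a)
    ctrl.movel([*(ax+r*np.array([np.cos(t),np.sin(t)])),.0635],max_speed=.08)
    s=get_state();p=s["tcp_pos"][:2]-ax
    print(round(a,1),np.round(np.degrees(np.arctan2(p[1],p[0])-a0),1),np.hypot(*p).round(4),s["contact_force"].round(1),s["width"].round(4))
print(s["time"])
im,d=vision.grab_frame("top");cv2.imwrite("pics/arc.png",cv2.resize(im[110:290,200:480],None,fx=2,fy=2))
```

```text
Traceback (most recent call last):
AttributeError: 'float' object has no attribute 'round'
```

Run:
```python
from meas import *
ax=np.array([.5815,.0018]); p0=np.array([.5190,-.0820])-ax; a0=np.arctan2(p0[1],p0[0]);r=.105
for k,a in enumerate(np.arange(10.9,59,5.9)):
    t=a0+np.radians(a)
    ctrl.movel([*(ax+r*np.array([np.cos(t),np.sin(t)])),.0635],max_speed=.08)
    s=get_state();p=s["tcp_pos"][:2]-ax
    print(round(a,1),np.round(np.degrees(np.arctan2(p[1],p[0])-a0),1),np.round(np.hypot(*p),4),s["contact_force"].round(1),round(float(s["width"]),4))
print(s["time"])
```

```text
10.9 10.3 0.1052 [-5.6  1.9  7.1] 0.0151
16.8 16.3 0.1058 [-5.8 -0.7  7.2] 0.015
22.7 22.4 0.1064 [-4.8 -4.   6.6] 0.0145
28.6 28.5 0.1064 [-2.8 -6.3  4. ] 0.015
34.5 34.6 0.1066 [-1.2 -4.9  2.6] 0.015
40.4 40.5 0.1056 [ 0.1 -5.2  1.9] 0.0149
46.3 46.6 0.1051 [ 2.2 -3.7 -0.3] 0.0151
52.2 52.6 0.1045 [ 1.8 -1.7 -0.9] 0.0149
58.1 58.5 0.1044 [ 1.5 -1.2 -0.4] 0.0146
7.6333
```

Run:
```python
from meas import *
ctrl.ungrasp();s=get_state();print(s["tcp_pos"])
ctrl.movel([*s["tcp_pos"][:2],.2],max_speed=.2)
ctrl.movep([.5325,-.331,.2],down(np.radians(-22)))
print(get_state()["time"],get_state()["qpos"].round(2))
im,d,c,r,yel,red,X,V,roi=table()
print("disc",c,r,"yel",yel.sum(),cen(yel,.1),"red",cen(red,.04))
pk=X[(X[:,2]>.075)&(X[:,2]<.105)&(np.hypot(X[:,0]-c[0],X[:,1]-c[1])>.08)];print("peg",len(pk),pk.mean(0))
top=X[(X[:,2]>.12)&(X[:,2]<.135)];print("posttop",len(top),top[:,:2].mean(0))
print(cv2.minAreaRect(top[:,:2].astype(np.float32)*1000))
for r in models.masks_of("top","plate")[:1]:
    v,u=np.nonzero(r["mask"]);B=ray(cv2.boxPoints(cv2.minAreaRect(np.c_[u,v].astype(np.float32))),.054)[:,:2];print("plate",r["p"],B,np.linalg.norm(B-np.roll(B,1,0),axis=1),B.mean(0))
cv2.imwrite("pics/t1.png",cv2.resize(im[130:260,220:430],None,fx=3.8,fy=3.8,interpolation=cv2.INTER_CUBIC))
```

```text
[ 0.61975882 -0.09597312  0.06350711]
10.2167 [ 0.65  0.53 -0.22  1.54  0.12  1.08 -1.55]
disc [0.58081501 0.00247336] 0.12385025199764228 yel 76 [0.57011148 0.00452144] red [0.45002213 0.01491116]
peg 32 [ 0.62339814 -0.09300071  0.09231208]
posttop 229 [0.58022854 0.00175659]
((580.3203125, 2.0267696380615234), (40.194129943847656, 40.007198333740234), 84.59749603271484)
plate 0.73 [[ 0.47121209  0.05737218]
 [ 0.63006963  0.04286638]
 [ 0.62135078 -0.04683295]
 [ 0.46244313 -0.03144056]] [0.0892446  0.15951845 0.09012207 0.15965139] [0.54626891 0.00549126]
```

View pics/t1.png

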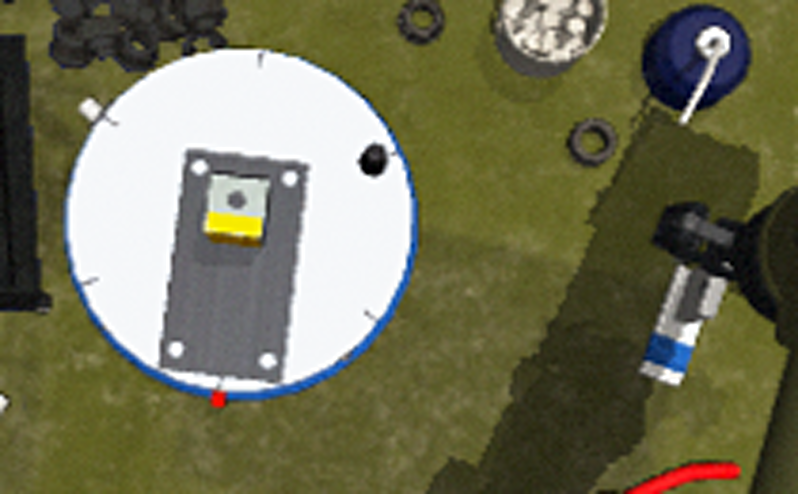

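The table has snapped round with the yellow face at the pointer: heading ≈-5.4°, axis ≈(0.581, 0.002). Next I grasp the square.

Run:
```python
from meas import *
ctrl.movel([.5325,-.331,.041],max_speed=.12)
s=get_state();print(s["time"],s["tcp_pos"],s["contact_force"])
ctrl.close_gripper(90);ctrl.pause(.2)
s=get_state();print(s["time"],s["tcp_pos"],s["width"],s["contact_force"],s["wrist_torque"],s["eef_rot"])
ctrl.movel([.5325,-.331,.2],max_speed=.12);ctrl.pause(.2)
s=get_state();print(s["time"],s["tcp_pos"],s["width"],s["contact_force"],s["wrist_torque"])
h=np.radians(-5.4);g=np.array([.5412,.0058])-.05*np.array([np.cos(h),np.sin(h)])
ctrl.movep([*g,.2],down(h));ctrl.pause(.3)
s=get_state();print(s["time"],s["tcp_pos"],s["width"],s["contact_force"],s["qpos"].round(2),s["eef_rot"])
im,d=vision.grab_frame("scene");cv2.imwrite("pics/s2.png",cv2.resize(im[100:300,220:440],None,fx=2.8,fy=2.8,interpolation=cv2.INTER_CUBIC))
for r in models.masks_of("scene","square")[:1]:
    P=cloud("scene",d,r["mask"]);print(r["p"],len(P),np.median(P,0),np.percentile(P,[3,97],axis=0))
im,d=vision.grab_frame("top");np.save("d2.npy",d);cv2.imwrite("pics/t2.png",cv2.resize(im[130:260,220:430],None,fx=3.8,fy=3.8,interpolation=cv2.INTER_CUBIC))
```

```text
11.7917 [ 0.53297632 -0.33127407  0.04176661] [ 0.36199689 -1.07055468  0.74106238]
12.6583 [ 0.53242283 -0.33118284  0.04121006] 0.011057158717700072 [-1.24169664 -0.10694289  4.25278773] [-0.10814463  0.2795112  -0.02723838] [ 1.42163061e-04  9.81615466e-01 -1.90869209e-01  3.48492758e-05]
14.3333 [ 0.5323085  -0.33088973  0.19941809] 0.01093623092715986 [-0.14297409  0.1950003  -5.07931951] [-0.00536107  0.00600417 -0.00865857]
15.9333 [0.49161075 0.00978477 0.19985717] 0.011136559374116355 [-0.16017128 -0.32604308 -4.85796464] [ 0.2   0.34 -0.37  1.89  0.15  0.94 -1.9 ] [ 1.95198600e-05  9.98855878e-01 -4.78218139e-02 -9.36979923e-05]
0.56 656 [0.47585564 0.00186726 0.17541692] [[ 0.427803   -0.00792381  0.15932824]
 [ 0.51050486  0.02329188  0.25178082]]
```

View pics/s2.png

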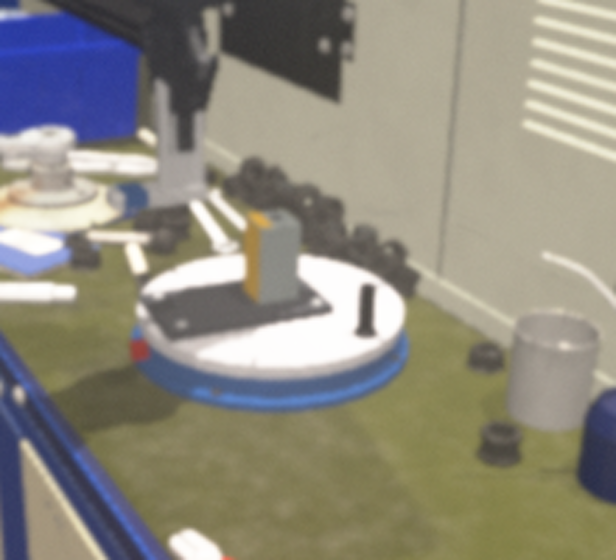

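View pics/t2.png

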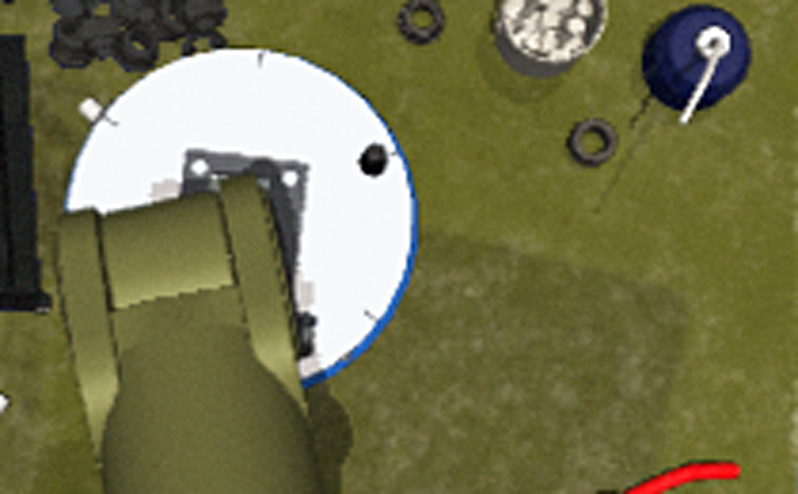

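The square hangs upright in the grip ahead of the post (scene crop px ≈(180,150)), with its heel toward the yellow face. Next: check its lateral offset and heading against the post, then lower it until it touches the plate.

Run:
```python
from meas import *
def plane(P):
    w=np.ones(len(P),bool)
    for _ in range(5):
        c=P[w].mean(0);n=np.linalg.svd(P[w]-c,full_matrices=False)[2][2];e=np.abs((P-c)@n);w=e<.003
    n*=-np.sign(n[1]);return c.round(4),n.round(3),w.sum()
im,d=vision.grab_frame("scene");X=cloud("scene",d)
f=X[(abs(X[:,0]-.47)<.05)&(abs(X[:,1])<.04)&(X[:,2]>.161)&(X[:,2]<.172)]
b=X[(abs(X[:,0]-.49)<.03)&(abs(X[:,1])<.04)&(X[:,2]>.178)&(X[:,2]<.2)]
p=X[(abs(X[:,0]-.58)<.018)&(abs(X[:,1])<.035)&(X[:,2]>.065)&(X[:,2]<.12)]
for n,q in(("foot",f),("blade",b),("post",p)):print(n,len(q),*plane(q) if len(q)>5 else '')
h=np.radians(-5.4);g=np.array([.4914,.0105])
ctrl.movel([*g,.112],max_speed=.12);ctrl.pause(.2);F0=get_state()["contact_force"];print(F0,get_state()["tcp_pos"])
z=.112
while z>.088:
    z-=.002;ctrl.movel([*g,z],max_speed=.03);F=get_state()["contact_force"]
    if F[2]-F0[2]>4:break
s=get_state();print(s["time"],z,s["tcp_pos"],F,s["wrist_torque"])
```

```text
foot 197 [4.649e-01 3.000e-04 1.684e-01] [-0.078 -0.244  0.967] 121
blade 149 [0.4908 0.0027 0.1884] [-0.073 -0.997 -0.024] 127
post 244 [ 0.5795 -0.0199  0.0925] [-0.09  -0.996 -0.007] 232
[-0.24947951  0.23392287 -4.25975001] [0.49185558 0.01050255 0.11268755]
19.4667 0.09399999999999999 [0.49164495 0.01054575 0.09511584] [-4.24885789  0.12369204  8.59817051] [-0.05062898  0.74867884  0.06112905]
```

Run:
```python
from meas import *
h=np.radians(-5.3);u=np.array([np.cos(h),np.sin(h)]);end=np.array([.5412,.0052])
q=down(h)
def go(s,z,v=.03):
    p=[*(end+s*u),z]; ctrl.movel(p,q,max_speed=v)
    st=get_state();F=st["contact_force"];return st,F
s,F=go(-.05,.099);F0=F;print(F0)
s,F=go(-.008,.097,.06);print(F,s["tcp_pos"])
x=-.008
while x<.012:
    x+=.001;s,F=go(x,.097)
    if (F-F0)[:2]@u<-4:break
print(x,s["time"],s["tcp_pos"],F,s["wrist_torque"])
z=.097
while z>.086:
    z-=.001;s,F=go(x,z)
    if (F-F0)[2]>14:break
print(z,s["time"],s["tcp_pos"],F,s["wrist_torque"],s["width"])
im,d=vision.grab_frame("scene");cv2.imwrite("pics/s3.png",cv2.resize(im[160:240,250:350],None,fx=6,fy=6,interpolation=cv2.INTER_CUBIC))
```

```text
[-0.3473802   0.11773443 -4.53785369]
[-0.85006699 -0.08950758 -4.532797  ] [0.53274003 0.00593443 0.09681615]
0.0 22.6333 [0.53887904 0.00536597 0.09672786] [-8.58480047  1.18838344 -0.52271471] [ 0.14033957  1.41994655 -0.01010186]
0.094 23.3833 [0.53888161 0.0052997  0.09514006] [-13.18448094   1.18167834  15.34602795] [ 0.14994848  2.45873104 -0.00970344] 0.011096896747673198
```

View pics/s3.png

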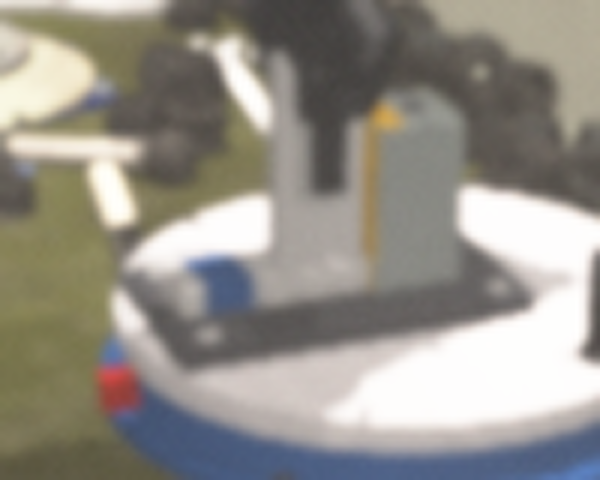

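The foot stands on the plate with the heel end close against the yellow strip (crop px ≈(370,270)). A quick tilt, heading and gap check on the depth data follows.

```bash
cat > chk.py <<'E'
from meas import *
def chk():
    D=[vision.grab_frame("scene")[1] for _ in range(6)]
    d=np.median(D,0).astype(np.float32);X=cloud("scene",d)
    h=np.radians(-5.3);u=np.array([np.cos(h),np.sin(h)]);n=np.array([-u[1],u[0]])
    Y=X[:,:2]-[.5611,.0034];a=Y@u;b=Y@n;z=X[:,2]-.054
    def fit(m,x,y,t=.0015):
        w=m.copy()
        for _ in range(6):
            p=np.polyfit(x[w],y[w],1);w=m&(np.abs(np.polyval(p,x)-y)<t)
        return np.degrees(np.arctan(p[0])).round(2),(p[1]*1e3).round(2),w.sum()
    print("foot top",fit((a>-.08)&(a<-.045)&(abs(b)<.013)&(z>.009)&(z<.019),a,z))
    print("foot side",fit((a>-.08)&(a<-.005)&(b<-.011)&(b>-.02)&(z>.003)&(z<.011),a,b))
    print("plate",fit((a>-.09)&(a<.02)&(b<-.022)&(b>-.042)&(abs(z)<.006),a,z))
    print("blade side",fit((a>-.038)&(a<-.002)&(b<0)&(b>-.012)&(z>.02)&(z<.045),a,b))
    m=(a>-.042)&(a<.0)&(b<0)&(b>-.012)&(z>.02)&(z<.1)
    for lo in np.arange(.02,.1,.01):
        k=m&(z>=lo)&(z<lo+.01);
        if k.sum()>4:print(round(lo,3),k.sum(),np.percentile(a[k],[3,97]).round(4))
    print("post side",fit((a>.005)&(a<.035)&(b<-.015)&(b>-.026)&(z>.01)&(z<.07),a,b))
    k=(b<-.013)&(b>-.024)&(z>.02)&(z<.07)&(a>-.01)&(a<.045);print("post a",np.percentile(a[k],[2,98]).round(4))
E
python3 -c "
from chk import *
chk();s=get_state();print(s['time'],s['contact_force'])"
```

```text
foot top (np.float64(-0.71), np.float64(12.77), np.int64(55))
foot side (np.float64(0.69), np.float64(-16.42), np.int64(78))
plate (np.float64(-0.06), np.float64(-0.86), np.int64(146))
blade side (np.float64(-0.42), np.float64(-7.8), np.int64(93))
0.02 52 [-0.0404 -0.0024]
0.03 50 [-0.0402 -0.0024]
0.04 24 [-0.0403 -0.0021]
0.05 28 [-0.0416 -0.0025]
0.06 27 [-0.0419 -0.0024]
0.07 21 [-0.0415 -0.0015]
0.08 13 [-0.0413 -0.0347]
0.09 14 [-0.041  -0.0284]
post side (np.float64(0.6), np.float64(-21.53), np.int64(226))
post a [-0.0025  0.0367]
23.7333 [-13.26963466   0.05740697  15.11920321]
```

Run:
```python
from chk import *
h=np.radians(-5.3);u=np.array([np.cos(h),np.sin(h)]);end=np.array([.5412,.0052])
ctrl.movel([*(end+.0003*u),.0930],down(h),max_speed=.02);ctrl.pause(.5)
s=get_state();print(s["time"],s["tcp_pos"],s["contact_force"],s["wrist_torque"],s["width"],s["eef_rot"]);chk()
im,d,c,r,yel,red,X,V,roi=table()
pk=X[(X[:,2]>.075)&(X[:,2]<.105)&(np.hypot(X[:,0]-.581,X[:,1]-.002)>.08)&(X[:,1]<-.06)];print("peg",len(pk),pk.mean(0) if len(pk) else '')
```

```text
24.4833 [0.53889961 0.00532398 0.09510288] [-16.31838428   1.0557197   26.26536356] [ 0.07764503  3.27851195 -0.02558067] 0.010975289661828445 [ 7.07962714e-04  9.98935866e-01 -4.60872641e-02 -1.61187173e-03]
foot top (np.float64(-0.55), np.float64(12.84), np.int64(57))
foot side (np.float64(0.82), np.float64(-16.24), np.int64(74))
plate (np.float64(-0.17), np.float64(-0.92), np.int64(150))
blade side (np.float64(-0.31), np.float64(-7.84), np.int64(92))
0.02 56 [-0.0418 -0.0025]
0.03 47 [-0.0405 -0.0024]
0.04 26 [-0.0405 -0.0023]
0.05 26 [-0.0417 -0.0023]
0.06 24 [-0.0401 -0.0022]
0.07 22 [-0.0419 -0.0015]
0.08 13 [-0.0417 -0.0347]
0.09 16 [-0.042  -0.0291]
post side (np.float64(0.11), np.float64(-21.41), np.int64(230))
post a [-0.0025  0.0366]
peg 31 [ 0.62367184 -0.09287083  0.09202063]
```

Run:
```python
from h import *
h=np.radians(-5.3)
ctrl.movel([.5412,.0052,.0938],down(h),max_speed=.02);ctrl.pause(.3)
s=get_state();print(s["time"],s["tcp_pos"],s["contact_force"]);print(ticket.close_job())
```

```text
25.3833 [0.53887164 0.00539869 0.0951216 ] [-13.59749149   0.84669279  17.14045207]
the job is handed in; nothing more can be done
None
```

I turned the table to its next position with the yellow face at the pointer. The square is seated, still gripped and lightly pressed against post and plate (about 14 N inward, 22 N down), and the job was handed in at about 25 s; no verdict was shown.

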